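# Fit a label holder behind the bench shelf's lip

### The job

Slide the wide label tile all the way down into the pocket of the label holder while the holder stands in its wooden block, then lift the holder, tile inside, out of the block and push its tongue down behind the metal lip on the shelf's front edge, with its flat back to the shelf, until its shoulder sits fully home on the lip. A sprung bar in the gap pushes it back up, so finish still gripping the holder by its case and pressing it home, with nothing let go. Leave the narrow spare tile and the other things on the bench where they are.

Things in the scene. Friction and masses are not known exactly. Their poses are not given: they have to be found in the camera images.
- tile_mid (a point): Centre of the wide label tile: loose white plastic plate, 5 mm thick (own x), 46 mm wide (y), 80 mm tall (z), 25 g, same front and back, bottom edge slightly tapered. It stands upright in a slot in a wooden block 26 mm high, with 1 mm play in thickness, its foot 6 mm and top 86 mm above the table.
- spare_mid (a point): Centre of the spare tile, not needed: like the label tile but narrow, 30 mm wide and 60 mm tall, standing in a like block. The two blocks may have changed places.
- holder_mid (a point): Centre of the case of the label holder, loose, aluminium, 120 g. Case 18 mm thick (own x), 60 mm wide (y), 66 mm tall (z); its flat back is 9 mm towards own +x. It stands upright with its tongue in the slot of a wooden block 34 mm high, its underside (shoulder) on the block's top. Grip the case across its thickness near its top; the tile's end then stands between the fingers.
- pocket_mouth (a point): Middle of the holder's open top, 33 mm above holder_mid. The pocket is 7 mm (own x) by 48.5 mm (y) and 58 mm deep, its mouth flared about 2.5 mm each way over the top 3 mm. A tile fully in stands 22 mm out, its centre 18 mm below this point.
- tongue_tip (a point): Middle of the lower edge of the holder's tongue, 59 mm below and 6 mm to own +x of holder_mid. The tongue is 6 mm thick, 60 mm wide, 26 mm long below the shoulder, tapered over its last 10 mm; its flat back is one plane with the case's back, 3 mm to own +x of this point.
- slot_mouth (a point): Middle of the mouth of the gap behind the lip, level with the lip's top, 42 mm above the table. Own x points into the shelf, y along the lip, z up. Gap 8.5 mm wide (x), about 10.5 mm at its bevelled mouth, 68 mm long (y), closed at both ends; lip 5 mm thick. Holder fully home: shoulder on the lip's top, holder_mid 33 mm above this point, tongue tip 26 mm below.
- shelf_edge (a point): Middle of the top front edge of the fixed wooden shelf, 62 mm above the table. The flat upright front face runs from here down into the gap, so the tongue's back can be felt against it above the lip, 20 mm lower; it is 4.25 mm to +x of slot_mouth. Shelf 260 mm along y, 140 mm deep; jars up to 53 mm high stand on it from 85 mm behind this edge.
- bar (a joint): The sprung bar in the gap, in m: 0 = up (its top 20 mm below the lip's top), grows as it is pressed down; about 0.006 with the holder fully home. The spring pushes up with 2 N at 0 and 8 N at 0.006, more than the holder weighs.
- dish: a shallow white saucer, 90 mm across, 18 mm high; a bystander, origin at its underside or axis
- hammer: a small hammer lying on the bench, 200 mm long; a bystander, origin at its underside or axis
- driver: a screwdriver lying on the bench, 160 mm long; a bystander, origin at its underside or axis
- collar: a brass ring, 48 mm across, 30 mm high; a bystander, origin at its underside or axis
- dapping: a steel punch standing on its round foot, 44 mm across, 56 mm high; a bystander, origin at its underside or axis
Not all that is in view belongs to the job. Of the things shaped like the part that bears holder_mid, the aluminium one is meant.

How it is judged:
By the outcome, as a careful person would: the job done as asked, in the order asked, and still so for the second after the job is handed in, while the arm keeps its last pose, push and grip.
It also fails if it takes over 58 s, if anything falls off the work surface, if the arm or the gripper's body presses on something with over 40 N, if the wrist force passes 120 N, or if a joint passes its speed limit or range.

### The arm

A 6-joint arm with a two-finger parallel gripper is mounted at the origin on the work surface. World frame = base frame: x ahead of the robot, y to its left, z up, the work surface at z = 0. Lengths are in m, angles in rad, forces in N, time in s.
With the tool pointing down it reaches from about 0.25 to 0.85 m from the base axis. Payload 12.5 kg.
Tool frame: the origin (TCP) lies at the very end of the fingers, on their centre line; the grasp point (between the pads) lies 19 mm behind it; z points along the fingers, y is the line along which they close (so a half turn about z gives the same grasp; the last joint's range is limited). The gripper opens to 93 mm and grips with 3 to 60 N. Pads are 15 mm wide; open, the fingers measure 128 mm over their backs; the gripper's body (75 mm by 188 mm) begins 65 mm behind the grasp point.
Start: joints at [1.081, 0.351, 1.652, -0, 1.139, -0.085], TCP at [0.217, 0.506, 0.219] pointing down, gripper open.
Joint ranges: [-2.75, 2.75], [-0.79, 2.1], [0.01, 2.65], [-1.57, 4.71], [0.07, 3.14], [-2.87, 2.87]. Speed limits (rad/s): [2.22, 2.22, 2.79, 3.14, 3.14, 3.14].

### API

Orientations are given as a unit quaternion [w, x, y, z].
In Python, from rig import * gives the robot as it stands.
- The arm moves only by the shell command python3 -m creep 'ROWS'. ROWS is JSON, one flat list of numbers, 5 for each row, row after row: the opening, from 0 (shut) to 1 (fully open), then the shift along the tool's x, y, z in cm, then the turn about the tool's z in rad. A call has exactly 8 rows; each row is the pose to reach, as a shift and turn from the pose commanded when the call began, along the tool's axes at that moment; what a row does not reach only later rows make up. A row lasts 1/8 s, in which the tool goes at most 62.5 mm and 10.7 degrees, less where a joint would pass 70% of its speed; a pose out of reach is approached as far as the arm can. A call with a gripper value outside its range is refused whole. The fingers move at their own pace and stop on an object; the grip force is fixed at half the most. Time passes only in rows, so rows that repeat a pose let the fingers close, or fill a call up. It gives the time, the measured TCP pose, the force, the opening and the grip force at its end, in the units of the state.
- read_state(): the state, without advancing time (a new reading comes with each control period).
- capture(name): name is "scene" or "top" or "wrist"; returns (picture, depth): 480x640x3 uint8, blue, green, red; 480x640 float32, m along the optical axis (not along the pixel's ray), 0 where there is no reading.
- calibration(name): a dict with "K" (3x3 intrinsics, pixels), "distortion" ([k1, k2, p1, p2, k3] as OpenCV has them; the pictures are not rectified), "R" (3x3) and "t" (3): a world point X has camera coordinates R X + t. Camera axes: x right, y down, z forward; pixel columns grow to the right and rows downward; lengths in m; the calibration is good to about 2 mm. A picture is of the moment at which its call begins: read the wrist's pose just before it. calibration takes no time and is no camera call; for the wrist camera it gives the pose at the moment of the call.
- finish_job(): hands the job in; it is judged then, once.
Trained networks look in the newest picture that a camera, given by its name, has taken for a name from the list of things; names that differ only in an ending like _2 or _b are one class to them, and where a whole thing is asked for, a point or a joint stands for the part that bears it (a point fixed in the world has none). Each returns a list of dicts, best first, with "confidence" (0 to 1); they miss things now and then, are a little off and sometimes report something else, mostly with a low value. They report only what shows in the picture. A call takes as long as a camera call. They do not tell look-alikes from the thing itself.
- find_in(camera, thing): "bbox" ([left, top, width, height] in pixels, round what is visible of it).
The state is a dict: "t": time; "q": joint angles; "joint_vel": joint speeds; "effort": joint torques, N m; "ee_pos": TCP position; "orientation": TCP orientation; "wrist_force": force on the tool from outside, world axes, zero at the start; "torque": the same for the moment, N m; "grip_width": finger opening in m; "finger_force": force on a finger pad.
Only numpy, scipy, OpenCV 4.12 (cv2) and the standard library are available. Lean on these libraries where they do the work, as an engineer would, in place of code of your own. Each camera call takes 0.05 s, during which the arm holds its last target. There are 200 camera calls.

## Working session

There is one attempt and no reset: what is moved stays moved. The work goes in short steps, Python scripts to look and compute and a shell command to move; the robot and the scene stay as the last step left them, time stands still between calls to the robot, and variables do not carry over. Pictures are saved under pics/ and viewed, at most 10 in all, crops included, and the job is handed in when it is done.

```bash
mkdir -p pics; cat > h.py <<'E'
from rig import *
import numpy as np, cv2
from scipy.spatial.transform import Rotation as Ro
def ray(cal,px):
    p=cv2.undistortPoints(np.array(px,float).reshape(-1,1,2),np.array(cal["K"]),np.array(cal["distortion"])).reshape(-1,2)
    return p
def world(cal,px,d):
    p=ray(cal,px); d=np.asarray(d,float).reshape(-1,1)
    c=np.hstack([p*d,d]); return (c-np.array(cal["t"]))@np.array(cal["R"])
def cloud(cal,depth):
    v,u=np.nonzero(depth>0); return world(cal,np.stack([u,v],1),depth[v,u]),u,v
def onplane(cal,px,z):
    R=np.array(cal["R"]);t=np.array(cal["t"]);p=ray(cal,px);d=np.hstack([p,np.ones((len(p),1))])@R
    o=-R.T@t; return o+d*((z-o[2])/d[:,2:3])
E
python3 - <<'E'
from h import *
for n in ("scene","top"):
    im,d=capture(n); cv2.imwrite(f"pics/{n}0.png",im); np.save(f"{n}0.npy",d)
    c=calibration(n); print(n,np.round(-np.array(c["R"]).T@np.array(c["t"]),3),np.round(np.array(c["K"]),0).tolist())
    for th in ("tile_mid","spare_mid","holder_mid","bar","shelf_edge","dish","hammer","driver","collar","dapping"):
        try: print(th,[(np.round(r["bbox"]).tolist(),round(r["confidence"],2)) for r in find_in(n,th)][:4])
        except Exception as e: print(th,e)
print(read_state())
E
```

```text
scene [ 1.237 -0.541  0.772] [[610.0, 0.0, 309.0], [0.0, 610.0, 238.0], [0.0, 0.0, 1.0]]
tile_mid [([274.0, 298.0, 23.0, 41.0], 0.77), ([111.0, 292.0, 70.0, 42.0], 0.48)]
spare_mid [([211.0, 264.0, 17.0, 26.0], 0.55)]
holder_mid [([182.0, 236.0, 48.0, 31.0], 0.92), ([277.0, 214.0, 31.0, 41.0], 0.87), ([328.0, 268.0, 44.0, 51.0], 0.82), ([404.0, 220.0, 159.0, 104.0], 0.51)]
bar []
shelf_edge [([405.0, 220.0, 158.0, 102.0], 0.79), ([115.0, 292.0, 62.0, 43.0], 0.48)]
dish [([353.0, 332.0, 56.0, 42.0], 0.91)]
hammer [([113.0, 294.0, 66.0, 44.0], 0.73), ([89.0, 355.0, 123.0, 48.0], 0.69)]
driver [([114.0, 293.0, 67.0, 44.0], 0.61), ([275.0, 211.0, 28.0, 46.0], 0.43)]
collar [([341.0, 207.0, 22.0, 24.0], 0.88)]
dapping [([402.0, 180.0, 19.0, 26.0], 0.76)]
top [ 0.292 -0.05   1.09 ] [[561.0, 0.0, 321.0], [0.0, 561.0, 240.0], [0.0, 0.0, 1.0]]
tile_mid [([357.0, 170.0, 24.0, 20.0], 0.73)]
spare_mid [([395.0, 254.0, 22.0, 9.0], 0.67)]
holder_mid [([276.0, 190.0, 35.0, 48.0], 0.91), ([303.0, 263.0, 32.0, 26.0], 0.81), ([364.0, 305.0, 57.0, 54.0], 0.72)]
bar [([87.0, 134.0, 149.0, 88.0], 0.43)]

[... 291 characters left out ...]
], 0.65)]
{'t': 1.1, 'q': array([ 1.08137774e+00,  3.50722552e-01,  1.65178942e+00,  2.13969929e-05,
        1.13909061e+00, -8.45976951e-02]), 'joint_vel': array([-0.00142374,  0.00014922, -0.00108195,  0.000119  , -0.00049215,
        0.00034509]), 'effort': array([-4.08881133e-04, -4.97274864e+01, -2.85473424e+01,  6.98985066e-02,
        2.24114087e-02, -5.42255077e-05]), 'ee_pos': array([0.2165869 , 0.50555177, 0.21862423]), 'orientation': array([-1.07237608e-05,  2.01035534e-01,  9.79583949e-01, -2.00711948e-06]), 'wrist_force': array([-0.48489674,  0.18486206, -1.04762191]), 'torque': array([ 0.00818059, -0.06834531, -0.01485474]), 'finger_force': 0.0, 'grip_width': 0.093301236786936}
```

View pics/scene0.png

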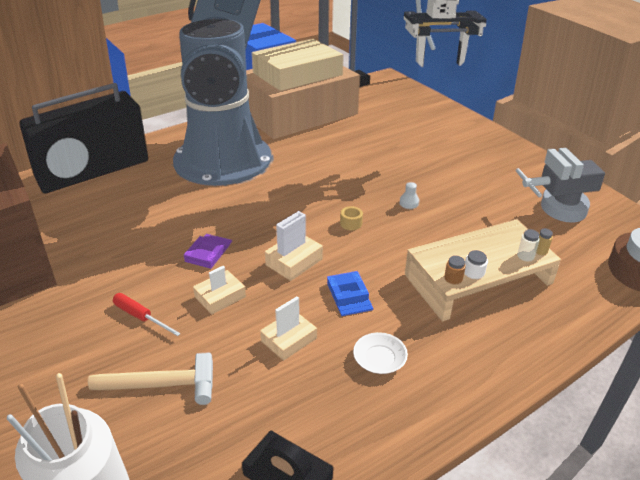

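View pics/top0.png

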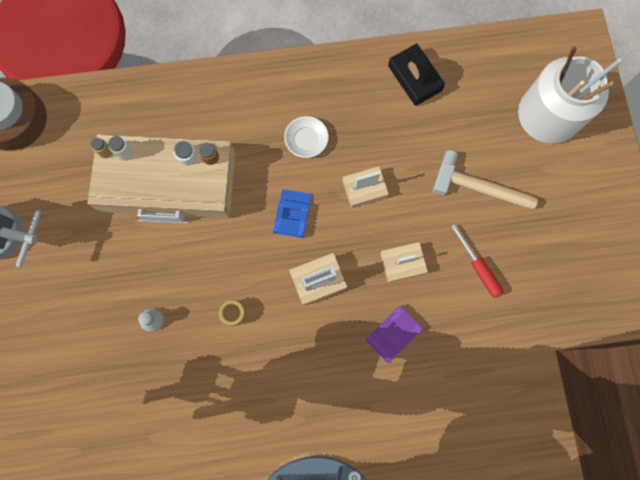

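The scene view shows five similar items. Holder look-alikes:
- aluminium holder upright in its block: scene (291,235), top (319,279)
- blue one: scene (349,291), top (293,213)
- purple one: scene (207,250), top (394,333)

Tiles:
- wide tile: scene (287,315), top (367,181)
- narrow tile: scene (217,279), top (405,260)

I choose the aluminium holder and the wide tile. The lip is at top (161,215). Next are close crops and measurements.

```bash
python3 - <<'E'
from h import *
im=cv2.imread("pics/top0.png"); sc=cv2.imread("pics/scene0.png")
a=cv2.resize(im[155:315,275:435],(400,400),interpolation=cv2.INTER_CUBIC)
b=cv2.resize(sc[200:360,190:350],(400,400),interpolation=cv2.INTER_CUBIC)
cv2.imwrite("pics/crop1.png",np.hstack([a,b]))
d=np.load("top0.npy"); c=calibration("top"); P,u,v=cloud(c,d)
d2=np.load("scene0.npy"); c2=calibration("scene"); P2,_,_=cloud(c2,d2)
def rect(Q,n):
    if len(Q)<4: print(n,"few");return
    r=cv2.minAreaRect((Q[:,:2]*1000).astype(np.float32)); print(n,len(Q),np.round(r[0],1),np.round(r[1],1),round(r[2],1),"z",np.round(np.percentile(Q[:,2],[5,50,95]),3))
def sel(P,ctr,rad,z0,z1):
    return P[(np.hypot(P[:,0]-ctr[0],P[:,1]-ctr[1])<rad)&(P[:,2]>z0)&(P[:,2]<z1)]
for n,px,z in (("tile",(367,181),.086),("spare",(405,260),.066),("holder",(319,279),.1)):
    ctr=onplane(c,[px],z)[0]; print(n,ctr)
    for nm,PP in (("top",P),("scene",P2)):
        rect(sel(PP,ctr,.06,z-.03,z+.02),nm+" upper")
        rect(sel(PP,ctr,.07,.018,.04),nm+" block")
ctr=onplane(c,[(161,215)],.042)[0];print("lip",ctr)
S=P[(u>85)&(u<240)&(v>130)&(v<225)]
rect(S[(S[:,2]>.055)&(S[:,2]<.068)],"shelf top"); rect(S[(S[:,2]>.035)&(S[:,2]<.05)],"lip top")
w=calibration("wrist");s=read_state();Rt=Ro.from_quat(np.roll(s["orientation"],-1)).as_matrix()
R=np.array(w["R"]);o=-R.T@np.array(w["t"]);print("wrist cam in tool",Rt.T@(o-s["ee_pos"]),"axes\n",np.round(Rt.T@R.T,3),np.array(w["K"])[0,0])
E
```

```text
tile [ 0.60273582 -0.17648481  0.086     ]
top upper 177 [ 613.3 -180.4] [ 7.2 46.4] 10.3 z [0.059 0.081 0.088]
top block 914 [ 612.9 -179.4] [61.9 75.9] 8.9 z [0.023 0.027 0.031]
scene upper 370 [ 614.6 -180.7] [ 9.  47.5] 7.7 z [0.058 0.074 0.086]
scene block 1052 [ 614.3 -178.8] [63.6 79.1] 8.2 z [0.02  0.025 0.035]
spare [ 0.44833449 -0.22552711  0.066     ]
top upper 86 [ 452.3 -230.5] [ 5.4 30.2] 4.9 z [0.04  0.064 0.069]
top block 1149 [ 452.4 -230.4] [60.7 75.9] 5.4 z [0.023 0.027 0.03 ]
scene upper 234 [ 453.9 -230. ] [10.1 31.8] 4.7 z [0.038 0.053 0.066]
scene block 956 [ 453.7 -229.7] [67.4 79. ] 5.6 z [0.02  0.026 0.033]
holder [ 0.42993534 -0.06268722  0.1       ]
top upper 365 [435.3 -62.8] [18.5 60. ] 14.1 z [0.075 0.099 0.103]
top block 1294 [441.4 -61.4] [70.7 89.8] 13.7 z [0.031 0.035 0.038]
scene upper 542 [436.2 -63.9] [22.7 64. ] 14.5 z [0.072 0.092 0.101]
scene block 1056 [441.9 -61.7] [74.1 95.1] 14.1 z [0.021 0.033 0.037]
lip [0.60222529 0.22160449 0.042     ]
shelf top 8119 [681.8 213. ] [262.4 141.8] 79.3 z [0.059 0.063 0.066]
lip top 503 [622.8 193. ] [123.1 294.1] 17.7 z [0.036 0.042 0.049]
wrist cam in tool [ 0.07666472 -0.0007804  -0.16560818] axes
 [[ 0.001 -0.961 -0.277]
 [ 1.     0.001  0.   ]
 [ 0.    -0.277  0.961]] 350.14438770951244
```

View pics/crop1.png

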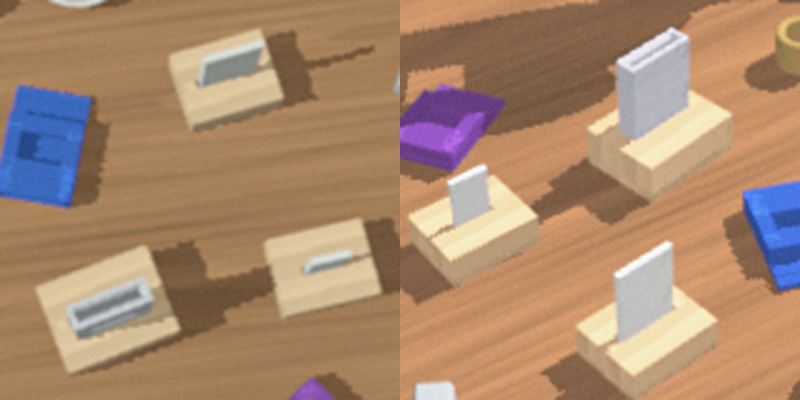

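Both crops confirm the choice: the wide tile stands in the upper block at crop (232,62), and the aluminium holder at crop (112,305). The holder's case sits 6 mm off its block's centre towards −x, so its back (+x) faces away from the robot. I move above the tile.

```bash
python3 -m creep '[1,-63.5,-47.4,3,1.009, 1,-63.5,-47.4,3,1.009, 1,-63.5,-47.4,3,1.009, 1,-63.5,-47.4,3,1.009, 1,-63.5,-47.4,3,1.009, 1,-63.5,-47.4,3,1.009, 1,-63.5,-47.4,3,1.009, 1,-63.5,-47.4,3,1.009]'
python3 - <<'E'
from h import *
s=read_state();Rt=Ro.from_quat(np.roll(s["orientation"],-1)).as_matrix();print(s["ee_pos"],s["q"],"tool y deg",np.degrees(np.arctan2(Rt[1,1],Rt[0,1])))
d=Rt.T@(np.array([.613,-.180,.19])-s["ee_pos"]);print("to go cm",d*100)
E
```

```text
t: 2.1
ee_pos: [0.4678, 0.0711, 0.1999]
orientation: [0.0, 0.65, 0.76, 0.0]
wrist_force: [0.6, 0.3, 0.5]
grip_width: 0.0932
finger_force: 0.0
[0.4677744  0.07114132 0.19992478] [ 5.24528310e-02  2.33338999e-01  1.86430715e+00  7.77160862e-05
  1.04316808e+00 -1.04365498e-01] tool y deg 8.982788313732318
to go cm [-27.07362025  10.42240188   1.00100697]
```

```bash
python3 -m creep '[0.6,-27,10.4,1,0, 0.6,-27,10.4,1,0, 0.6,-27,10.4,1,0, 0.6,-27,10.4,1,0, 0.6,-27,10.4,1,0, 0.6,-27,10.4,1,0, 0.6,-27,10.4,1,0, 0.6,-27,10.4,1,0]'
cat >> h.py <<'E'
def rect(Q,n=""):
    if len(Q)<4: print(n,"few");return
    r=cv2.minAreaRect((Q[:,:2]*1000).astype(np.float32)); print(n,len(Q),np.round(r[0],1),np.round(r[1],1),round(r[2],1),"z",np.round(np.percentile(Q[:,2],[5,50,95]),3)); return r
def sel(P,ctr,rad,z0,z1):
    return P[(np.hypot(P[:,0]-ctr[0],P[:,1]-ctr[1])<rad)&(P[:,2]>z0)&(P[:,2]<z1)]
def tool(s=None):
    s=s or read_state();Rt=Ro.from_quat(np.roll(s["orientation"],-1)).as_matrix()
    print("t",s["t"],"tcp",np.round(s["ee_pos"],4),"tool y deg",round(np.degrees(np.arctan2(Rt[1,1],Rt[0,1])),2),"F",np.round(s["wrist_force"],1),"w",round(s["grip_width"],4)); return s["ee_pos"],Rt
def wrist(name):
    c=calibration("wrist"); im,d=capture("wrist"); cv2.imwrite(f"pics/{name}.png",im); np.save(f"{name}.npy",d); return c,im,d
E
python3 - <<'E'
from h import *
p,R=tool()
c,im,d=wrist("w1"); P,u,v=cloud(c,d)
for n,ctr,z in (("tile",(.613,-.18),.086),("holder",(.435,-.063),.1)):
    rect(sel(P,ctr,.05,z-.004,z+.006),n+" top"); rect(sel(P,ctr,.05,z-.03,z+.006),n+" upper"); rect(sel(P,ctr,.07,.02,.04),n+" block")
    q,_=cv2.projectPoints(np.array([[*ctr,z]]),cv2.Rodrigues(np.array(c["R"]))[0],np.array(c["t"]),np.array(c["K"]),np.array(c["distortion"]));print(q.ravel())
print(R.T@(np.array([.613,-.18,.066])-p)*100)
E
```

```text
t: 3.1
ee_pos: [0.6116, -0.1762, 0.19]
orientation: [-0.0, 0.649, 0.761, 0.0]
wrist_force: [0.5, 0.4, 0.4]
grip_width: 0.0559
finger_force: 0.0
t 3.1 tcp [ 0.6116 -0.1762  0.19  ] tool y deg 9.06 F [0.5 0.4 0.4] w 0.0559
tile top 335 [ 613.7 -181. ] [ 4.1 46.1] 9.2 z [0.084 0.086 0.087]
tile upper 371 [ 613.7 -181. ] [ 4.3 46.2] 9.0 z [0.071 0.085 0.087]
tile block 4305 [ 613.8 -180.3] [60.1 75.8] 9.4 z [0.024 0.026 0.027]
[318.79642497 245.27608583]
holder top 2019 [437.  -67.9] [20.2 52.4] 13.9 z [0.096 0.099 0.101]
holder upper 4857 [436.1 -64. ] [20.5 60.5] 13.5 z [0.073 0.093 0.1  ]
holder block 6806 [442.3 -62.8] [71.6 89.6] 13.9 z [0.026 0.034 0.035]
[73.0731656  35.98461818]
[-0.39807497  0.07923378 12.39777676]
```

View pics/w1.png

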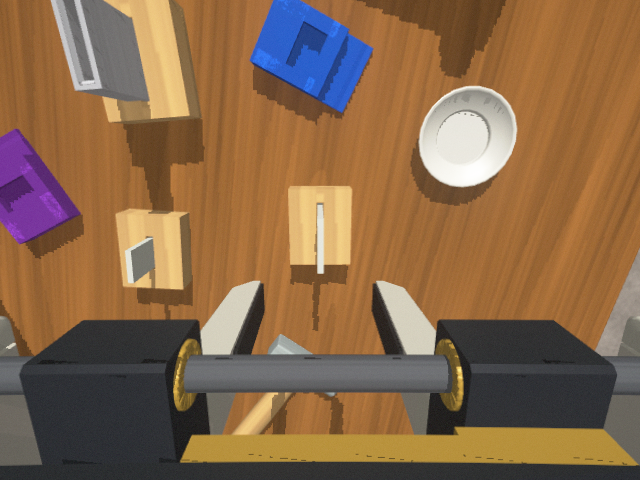

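The wrist view shows the wide tile edge-on at (320,238), centred between the fingers. The holder is at the upper left (90,40) and the spare tile at (140,258). I descend and grip the top 20 mm of the tile.

```bash
python3 -m creep '[0.3,-0.5,0.13,4,0, 0.3,-0.5,0.13,8,0, 0.3,-0.5,0.13,11,0, 0.3,-0.5,0.13,12.4,0, 0.15,-0.5,0.13,12.4,0, 0,-0.5,0.13,12.4,0, 0,-0.5,0.13,12.4,0, 0,-0.5,0.13,12.4,0]'; python3 -c "
from h import *
tool()"
```

```text
t: 4.15
ee_pos: [0.6146, -0.1822, 0.067]
orientation: [0.001, 0.649, 0.76, 0.0]
wrist_force: [-0.5, 0.5, 5.5]
grip_width: 0.0045
finger_force: 30.0
t 4.15 tcp [ 0.6146 -0.1822  0.067 ] tool y deg 9.0 F [-0.5  0.5  5.5] w 0.0045
```

```bash
python3 -m creep '[0,0,0,-4,0, 0,0,0,-8,0, 0,0,0,-12.4,0, 0,3.5,-7.5,-12.4,-0.04, 0,7.4,-15.1,-12.4,-0.087, 0,7.4,-15.1,-12.4,-0.087, 0,7.4,-15.1,-12.4,-0.087, 0,7.4,-15.1,-12.4,-0.087]'; python3 - <<'E'
from h import *
p,R=tool()
c,im,d=wrist("w2"); P,u,v=cloud(c,d)
z=.1;ctr=(.436,-.064)
r=rect(sel(P,ctr,.05,z-.005,z+.006),"top"); rect(sel(P,ctr,.06,z-.045,z+.006)," upper"); rect(sel(P,ctr,.07,.02,.04)," block")
T=(P-p)@R; m=(abs(T[:,1])<.008)&(abs(T[:,0])<.05)&(T[:,2]<.065)&(T[:,2]>.0)
Q=T[m]; print("tile in tool: x",np.percentile(Q[:,0],[1,50,99]),"y",np.percentile(Q[:,1],[5,50,95]),"z",np.percentile(Q[:,2],[1,50,99]),len(Q))
E
```

```text
t: 5.15
ee_pos: [0.454, -0.1329, 0.1903]
orientation: [0.001, 0.616, 0.788, 0.0]
wrist_force: [0.2, 0.3, 0.2]
grip_width: 0.0048
finger_force: 30.0
t 5.15 tcp [ 0.454  -0.1329  0.1903] tool y deg 13.97 F [0.2 0.3 0.2] w 0.0048
top 1581 [435.8 -63.4] [17.9 60. ] 13.4 z [0.097 0.099 0.101]
 upper 1791 [435.8 -63.4] [17.9 60. ] 13.4 z [0.075 0.099 0.101]
 block 6074 [441.7 -62.1] [70.1 90.4] 13.8 z [0.032 0.034 0.035]
tile in tool: x [0.00715479 0.02418556 0.02457491] y [-0.0025235  -0.00021986  0.00208533] z [0.00019292 0.02124248 0.05561332] 238
```

View pics/w2.png

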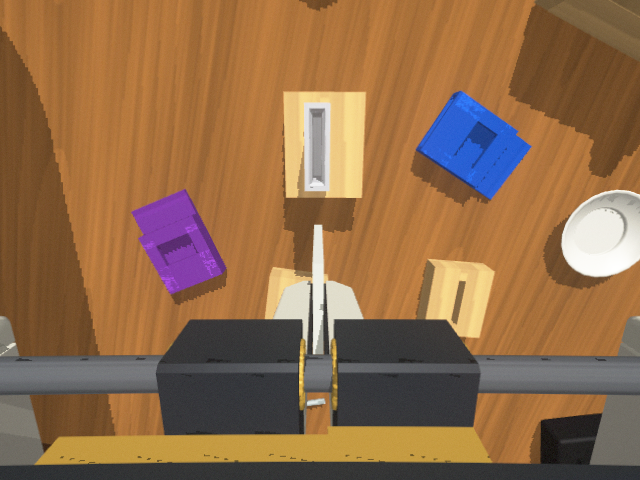

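The wrist view shows the holder's open mouth at (318,147), with no tile in it, and the tile held straight between the fingers at (318,260). I move over the pocket and enter it.

```bash
python3 -m creep '[0,5,-0.08,0,0, 0,7.05,-0.08,0.5,0, 0,7.05,-0.08,1.5,0, 0,7.05,-0.08,2.4,0, 0,7.05,-0.08,2.8,0, 0,7.05,-0.08,3.2,0, 0,7.05,-0.08,3.6,0, 0,7.05,-0.08,4,0]'; python3 - <<'E'
from h import *
p,R=tool(); d=np.array([.4358,-.0634,.103])-p; print(R.T@d*100)
E
```

```text
t: 6.2
ee_pos: [0.4355, -0.0644, 0.1496]
orientation: [0.0, 0.616, 0.788, 0.0]
wrist_force: [0.4, 0.7, -0.6]
grip_width: 0.0045
finger_force: 30.0
t 6.2 tcp [ 0.4355 -0.0644  0.1496] tool y deg 13.97 F [ 0.4  0.7 -0.6] w 0.0045
[0.09358547 0.05801778 4.65515316]
```

```bash
python3 -m creep '[0,0,0,0.8,0, 0,0,0,1.6,0, 0,0,0,2.4,0, 0,0,0,3.2,0, 0,0,0,3.8,0, 0,0,0,4.3,0, 0,0,0,4.5,0, 0,0,0,4.6,0]'; python3 -c "
from h import *
tool()"
```

```text
t: 7.2
ee_pos: [0.4354, -0.0643, 0.1037]
orientation: [0.0, 0.616, 0.788, -0.0]
wrist_force: [0.3, 0.5, 0.1]
grip_width: 0.0046
finger_force: 30.0
t 7.2 tcp [ 0.4354 -0.0643  0.1037] tool y deg 13.98 F [0.3 0.5 0.1] w 0.0046
```

```bash
python3 -m creep '[0,0,0,0.08,0, 0,0,0,0.15,0, 0,0,0,0.2,0, 0,0,0,0.2,0, 0.08,0,0,0.2,0, 0.2,0,0,0.2,0, 0.3,0,0,0,0, 0.3,0,0,-1,0]'; python3 -c "
from h import *
tool()"; python3 -m creep '[0.3,0,0,-5,0, 0.3,-3,0,-8,0, 0.3,-7,0,-8,0, 0.3,-7,0,-8,0, 0.3,-7,0,-8,0, 0.3,-7,0,-8,0, 0.3,-7,0,-8,0, 0.3,-7,0,-8,0]'; python3 - <<'E'
from h import *
p,R=tool()
c,im,d=wrist("w3"); P,u,v=cloud(c,d)
ctr=(.436,-.064)
rect(sel(P,ctr,.05,.112,.14),"tile top"); rect(sel(P,ctr,.05,.095,.105),"case top");rect(sel(P,ctr,.07,.02,.04)," block")
cv2.imwrite("pics/w3c.png",cv2.resize(im[30:230,200:440],(720,600)))
E
```

```text
t: 8.2
ee_pos: [0.435, -0.0642, 0.1138]
orientation: [-0.001, 0.616, 0.788, -0.0]
wrist_force: [-0.9, 0.5, 0.5]
grip_width: 0.0276
finger_force: 0.0
t 8.2 tcp [ 0.435  -0.0642  0.1138] tool y deg 13.98 F [-0.9  0.5  0.5] w 0.0276
t: 9.2
ee_pos: [0.4523, -0.1319, 0.1937]
orientation: [-0.0, 0.616, 0.788, -0.0]
wrist_force: [0.5, -0.2, 0.6]
grip_width: 0.0276
finger_force: 0.0
t 9.2 tcp [ 0.4523 -0.1319  0.1937] tool y deg 14.01 F [ 0.5 -0.2  0.6] w 0.0276
tile top 582 [434.8 -63.5] [ 4.7 45.6] 14.2 z [0.12  0.122 0.123]
case top 1480 [435.8 -63.7] [17.8 60.3] 14.5 z [0.097 0.099 0.101]
 block 5954 [441.7 -62.2] [70.  90.2] 13.8 z [0.032 0.034 0.035]
```

View pics/w3c.png

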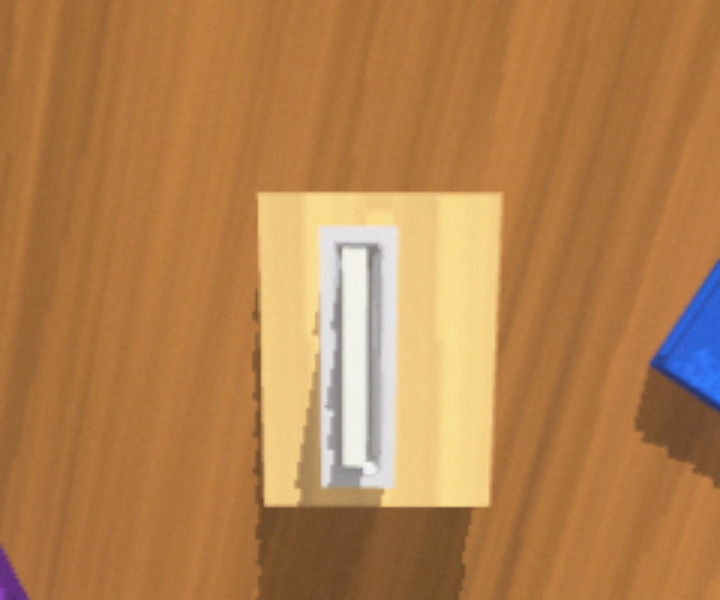

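The crop shows the tile fully in the pocket: it stands at (355,355) in the case, with its top 22 mm above the mouth (z 0.122). I now grip the case.

```bash
python3 -m creep '[0.5,4,0,0,0, 0.5,7.03,0.05,0,0, 0.5,7.03,0.05,3,0, 0.5,7.03,0.05,7,0, 0.5,7.03,0.05,10.5,0, 0.5,7.03,0.05,12.2,0, 0.5,7.03,0.05,12.4,0, 0.5,7.03,0.05,12.4,0]'; python3 -m creep '[0,0,0,0,0, 0,0,0,0,0, 0,0,0,0,0, 0,0,0,0,0, 0,0,0,-0.5,0, 0,0,0,-1.5,0, 0,0,0,-3,0, 0,0,0,-5,0]'; python3 -c "
from h import *
tool()"
```

```text
t: 10.25
ee_pos: [0.4362, -0.064, 0.0703]
orientation: [0.0, 0.616, 0.788, 0.0]
wrist_force: [0.4, -0.3, -0.2]
grip_width: 0.0467
finger_force: 0.0
t: 11.25
ee_pos: [0.4355, -0.0639, 0.1205]
orientation: [-0.0, 0.616, 0.788, -0.0]
wrist_force: [0.1, -0.5, -1.6]
grip_width: 0.0179
finger_force: 30.0
t 11.25 tcp [ 0.4355 -0.0639  0.1205] tool y deg 13.98 F [ 0.1 -0.5 -1.6] w 0.0179
```

```bash
python3 -m creep '[0,0,0,-3,0, 0,4,3,-6,0.1, 0,8,6.5,-8,0.2, 0,12,9.5,-8,0.3, 0,16,12.5,-8,0.431, 0,19.2,14.9,-8,0.431, 0,19.2,14.9,-8,0.431, 0,19.2,14.9,-8,0.431]'; python3 - <<'E'
from h import *
p,R=tool()
c,im,d=wrist("w4"); P,u,v=cloud(c,d); 
S=P[(P[:,2]>.056)&(P[:,2]<.068)&(P[:,0]>.56)&(P[:,1]>.0)]; rect(S,"shelf")
T=(P-p)@R; m=(abs(T[:,1])<.02)&(abs(T[:,0])<.06)&(T[:,2]<.08)&(T[:,2]>-.06)
Q=T[m]; print(len(Q),"held z",np.percentile(Q[:,2],[1,50,99])); 
for a,b in ((-.055,-.035),(-.03,0),(0,.03),(.04,.06)):
    q=Q[(Q[:,2]>a)&(Q[:,2]<b)]
    if len(q): print(a,len(q),"x",np.percentile(q[:,0],[2,50,98]).round(4),"y",np.percentile(q[:,1],[2,50,98]).round(4))
E
```

```text
t: 12.25
ee_pos: [0.5335, 0.1579, 0.1999]
orientation: [-0.0, 0.77, 0.638, -0.0]
wrist_force: [0.4, -0.5, -1.3]
grip_width: 0.0177
finger_force: 30.0
t 12.25 tcp [0.5335 0.1579 0.1999] tool y deg -10.7 F [ 0.4 -0.5 -1.3] w 0.0177
shelf 40469 [679.6 196.1] [226.7 142. ] 79.3 z [0.06  0.061 0.063]
8560 held z [-0.05831339 -0.02943141  0.03545308]
-0.055 2449 x [-0.0197  0.0083  0.0246] y [-0.0166  0.0012  0.0165]
-0.03 4233 x [-0.0141  0.0086  0.0305] y [-0.0183 -0.0012  0.0183]
0 626 x [-0.0241  0.0302  0.0305] y [-0.0084 -0.0023  0.0087]
0.04 61 x [0.03   0.0302 0.0305] y [0.0035 0.0062 0.009 ]
```

View pics/w4.png

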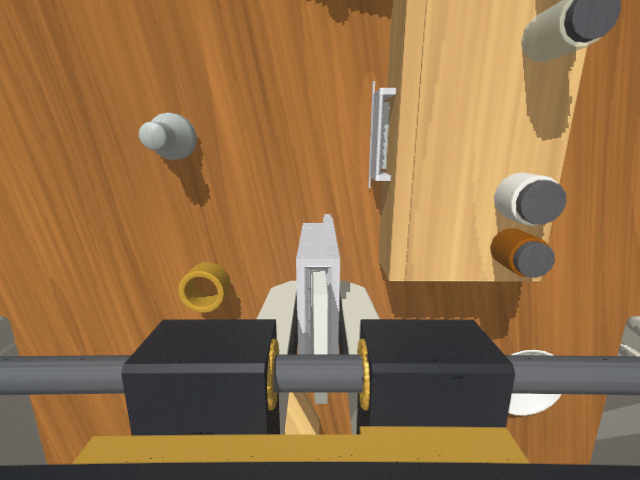

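The wrist view shows the held holder at (318,250) with its tongue on the shelf side at (327,220), so the orientation is right. The lip and gap are at (382,135) along the shelf front.

```bash
python3 - <<'E'
from h import *
p,R=tool()
c=calibration("wrist"); P,u,v=cloud(c,np.load("w4.npy")); T=(P-p)@R
S=T[(P[:,2]>.0585)&(P[:,2]<.065)&(P[:,0]>.56)]
for x0 in (.02,.04,.06,.09,.12,.14):
    s=S[abs(S[:,0]-x0)<.006]; s=s[s[:,1]>.04]; print("front edge at x",x0,np.percentile(s[:,1],[.5,2]).round(4))
L=T[(P[:,2]>.0385)&(P[:,2]<.046)&(T[:,1]>.03)&(T[:,1]<.09)&(T[:,0]>.03)&(T[:,0]<.2)]
h,e=np.histogram(L[:,1],np.arange(.045,.09,.0015)); print(list(zip(e.round(4),h)))
l=L[(L[:,1]<.0715)]; print("lip x",np.percentile(l[:,0],[0,1,99,100]),"y",np.percentile(l[:,1],[1,50,99]))
rect(np.c_[l],"lip")
# shelf face points below edge
F=T[(P[:,2]>.046)&(P[:,2]<.058)&(T[:,1]>.06)&(T[:,1]<.09)&(T[:,0]>.03)&(T[:,0]<.2)];print("face y",len(F),np.percentile(F[:,1],[2,20,50,80,98]))
np.save("p4.npy",p)
# top camera check
c=calibration("top");P,u,v=cloud(c,np.load("top0.npy"));T=(P-p)@R
S=T[(P[:,2]>.055)&(P[:,2]<.068)&(u<240)&(v<225)]
print("top cam: edge y",np.percentile(S[:,1],1),"x",np.percentile(S[:,0],[.3,99.7]))
L=T[(P[:,2]>.034)&(P[:,2]<.05)&(u>125)&(u<200)&(v>204)&(v<228)];print("lip x",np.percentile(L[:,0],[2,98]),np.percentile(L[:,1],[2,50,98]),len(L))
E
```

```text
t 12.3 tcp [0.5336 0.1576 0.1999] tool y deg -10.74 F [ 0.4 -0.1 -1.3] w 0.0179
front edge at x 0.02 [0.066  0.0671]
front edge at x 0.04 [0.066  0.0672]
front edge at x 0.06 [0.0661 0.0681]
front edge at x 0.09 [0.0667 0.0687]
front edge at x 0.12 [0.0666 0.0687]
front edge at x 0.14 [0.0663 0.0677]
[(np.float64(0.045), np.int64(0)), (np.float64(0.0465), np.int64(0)), (np.float64(0.048), np.int64(0)), (np.float64(0.0495), np.int64(0)), (np.float64(0.051), np.int64(48)), (np.float64(0.0525), np.int64(154)), (np.float64(0.054), np.int64(135)), (np.float64(0.0555), np.int64(39)), (np.float64(0.057), np.int64(22)), (np.float64(0.0585), np.int64(25)), (np.float64(0.06), np.int64(17)), (np.float64(0.0615), np.int64(23)), (np.float64(0.063), np.int64(25)), (np.float64(0.0645), np.int64(138)), (np.float64(0.066), np.int64(229)), (np.float64(0.0675), np.int64(0)), (np.float64(0.069), np.int64(0)), (np.float64(0.0705), np.int64(0)), (np.float64(0.072), np.int64(0)), (np.float64(0.0735), np.int64(0)), (np.float64(0.075), np.int64(0)), (np.float64(0.0765), np.int64(0)), (np.float64(0.078), np.int64(0)), (np.float64(0.0795), np.int64(0)), (np.float64(0.081), np.int64(0)), (np.float64(0.0825), np.int64(0)), (np.float64(0.084), np.int64(0)), (np.float64(0.0855), np.int64(0)), (np.float64(0.087), np.int64(0))]
lip x [0.03043561 0.0351474  0.18071628 0.18372181] y [0.05219079 0.06057367 0.06676836]
lip 855 [107.1  59.4] [ 15.  153.3] 89.8 z [0.155 0.158 0.161]
face y 590 [0.06562736 0.06588342 0.06614957 0.0664834  0.06681448]
top cam: edge y 0.06564649381311045 x [-0.04840272  0.39453606]
lip x [0.0074817  0.14005944] [0.05157147 0.0629144  0.06682995] 291
```

```bash
python3 - <<'E'
from h import *
p,R=tool()
c=calibration("wrist"); P,u,v=cloud(c,np.load("w4.npy")); T=(P-p)@R
for y0,y1 in ((.051,.0565),(.0575,.0640)):
    l=T[(P[:,2]>.0385)&(P[:,2]<.046)&(T[:,1]>y0)&(T[:,1]<y1)&(T[:,0]>.03)&(T[:,0]<.2)]
    print(len(l),np.percentile(l[:,0],[0,1,50,99,100]),"z",np.percentile(l[:,2],[5,50,95]))
    h,e=np.histogram(l[:,0],np.arange(.04,.16,.004));print(list(zip((e*1000).round(),h.tolist())))
S=T[(P[:,2]>.0585)&(P[:,2]<.065)&(P[:,0]>.56)];print("shelf near end x",np.percentile(S[:,0],[.2,1]),"-> middle",np.percentile(S[:,0],.2)+.13)
E
```

```text
t 12.3 tcp [0.5336 0.1576 0.1999] tool y deg -10.74 F [ 0.4 -0.1 -1.3] w 0.0179
370 [0.04211877 0.04239073 0.08268676 0.11932245 0.11956162] z [0.15703106 0.15854229 0.16067914]
[(np.float64(40.0), 11), (np.float64(44.0), 23), (np.float64(48.0), 17), (np.float64(52.0), 16), (np.float64(56.0), 16), (np.float64(60.0), 16), (np.float64(64.0), 20), (np.float64(68.0), 16), (np.float64(72.0), 20), (np.float64(76.0), 18), (np.float64(80.0), 20), (np.float64(84.0), 16), (np.float64(88.0), 19), (np.float64(92.0), 17), (np.float64(96.0), 20), (np.float64(100.0), 23), (np.float64(104.0), 20), (np.float64(108.0), 18), (np.float64(112.0), 22), (np.float64(116.0), 22), (np.float64(120.0), 0), (np.float64(124.0), 0), (np.float64(128.0), 0), (np.float64(132.0), 0), (np.float64(136.0), 0), (np.float64(140.0), 0), (np.float64(144.0), 0), (np.float64(148.0), 0), (np.float64(152.0), 0)]
92 [0.04213714 0.0421622  0.11495236 0.11953165 0.11955019] z [0.15723055 0.15830848 0.16020103]
[(np.float64(40.0), 17), (np.float64(44.0), 25), (np.float64(48.0), 0), (np.float64(52.0), 0), (np.float64(56.0), 0), (np.float64(60.0), 0), (np.float64(64.0), 0), (np.float64(68.0), 0), (np.float64(72.0), 0), (np.float64(76.0), 0), (np.float64(80.0), 0), (np.float64(84.0), 0), (np.float64(88.0), 0), (np.float64(92.0), 0), (np.float64(96.0), 0), (np.float64(100.0), 0), (np.float64(104.0), 0), (np.float64(108.0), 0), (np.float64(112.0), 14), (np.float64(116.0), 36), (np.float64(120.0), 0), (np.float64(124.0), 0), (np.float64(128.0), 0), (np.float64(132.0), 0), (np.float64(136.0), 0), (np.float64(140.0), 0), (np.float64(144.0), 0), (np.float64(148.0), 0), (np.float64(152.0), 0)]
shelf near end x [-0.04759521 -0.04554316] -> middle 0.0824047871308502
```

```bash
python3 -m creep '[0,4,2.8,0,0, 0,8.05,5.6,1,0, 0,8.05,5.59,3,0, 0,8.05,5.59,5,0, 0,8.05,5.59,7,0, 0,8.05,5.59,8.2,0, 0,8.05,5.59,8.5,0, 0,8.05,5.59,8.5,0]'; python3 - <<'E'
from h import *
p,R=tool()
p4=np.load("p4.npy"); print("moved",R.T@(p-p4)*1000)
c,im,d=wrist("w5"); P,u,v=cloud(c,d); T=(P-p)@R
q=T[(P[:,2]>.06)&(P[:,2]<.075)&(abs(T[:,1])<.02)&(T[:,0]>.02)&(T[:,0]<.04)];print("case low",len(q),np.percentile(q[:,1],[2,98]) if len(q) else 0)
f=T[(P[:,2]>.046)&(P[:,2]<.063)&(T[:,1]>.0)&(T[:,1]<.03)&(T[:,0]>.033)&(T[:,0]<.2)];print("shelf edge y",len(f),np.percentile(f[:,1],[1,10,50]) if len(f) else 0)
l=T[(P[:,2]>.0385)&(P[:,2]<.046)&(T[:,1]>-.02)&(T[:,1]<.02)&(abs(T[:,0])<.06)];print("lip",len(l),np.percentile(l[:,0],[1,99]) if len(l) else 0,np.percentile(l[:,1],[1,99]) if len(l) else 0)
cv2.imwrite("pics/w5c.png",cv2.resize(im[100:340,200:440],(600,600)))
E
```

```text
t: 13.3
ee_pos: [0.6041, 0.2271, 0.1151]
orientation: [0.0, 0.77, 0.638, 0.0]
wrist_force: [0.4, 0.2, -2.1]
grip_width: 0.0175
finger_force: 30.0
t 13.3 tcp [0.6041 0.2271 0.1151] tool y deg -10.72 F [ 0.4  0.2 -2.1] w 0.0175
moved [81.35368697 56.35266105 84.84252775]
case low 522 [0.00477651 0.01965769]
shelf edge y 6013 [0.0093741  0.01095404 0.01941332]
lip 257 [0.02212358 0.03880053] [-0.00372223  0.00952132]
```

View pics/w5c.png

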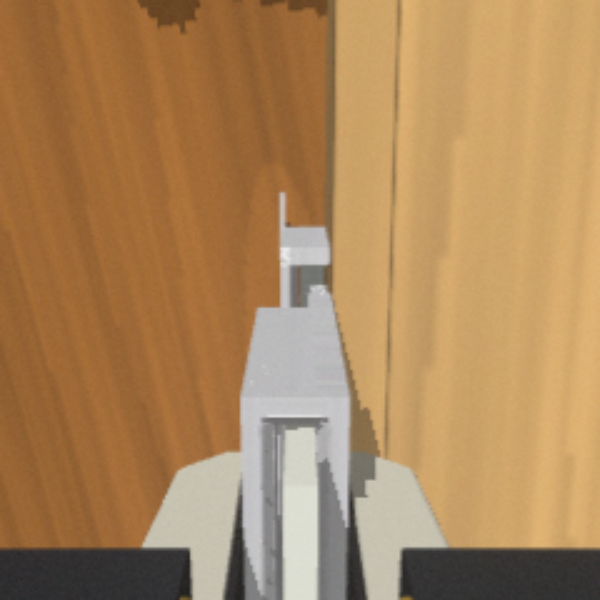

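The crop shows the tongue at (318,290) aligned with the gap behind the lip at (305,265), back to the shelf. I lower slowly.

```bash
python3 -m creep '[0,0,-0.03,0.4,0, 0,0,-0.03,0.8,0, 0,0,-0.03,1.2,0, 0,0,-0.03,1.6,0, 0,0,-0.03,2,0, 0,0,-0.03,2.4,0, 0,0,-0.03,2.7,0, 0,0,-0.03,3,0]'; python3 -c "
from h import *
tool()"
```

```text
t: 14.35
ee_pos: [0.6036, 0.2272, 0.0845]
orientation: [0.0, 0.77, 0.638, 0.0]
wrist_force: [0.1, 0.5, -0.9]
grip_width: 0.0176
finger_force: 30.0
t 14.35 tcp [0.6036 0.2272 0.0845] tool y deg -10.71 F [ 0.1  0.5 -0.9] w 0.0176
```

```bash
python3 -m creep '[0,0,0,0.1,0, 0,0,0,0.2,0, 0,0,0,0.3,0, 0,0,0,0.4,0, 0,0,0,0.5,0, 0,0,0,0.57,0, 0,0,0,0.63,0, 0,0,0,0.66,0]'; python3 -c "
from h import *
tool()"
```

```text
t: 15.35
ee_pos: [0.6037, 0.2272, 0.0784]
orientation: [0.0, 0.77, 0.638, 0.0]
wrist_force: [-2.6, -0.7, 6.9]
grip_width: 0.0179
finger_force: 30.0
t 15.35 tcp [0.6037 0.2272 0.0784] tool y deg -10.72 F [-2.6 -0.7  6.9] w 0.0179
```

```bash
python3 -m creep '[0,0,0,0.03,0, 0,0,0,0.06,0, 0,0,0,0.09,0, 0,0,0,0.12,0, 0,0,0,0.12,0, 0,0,0,0.12,0, 0,0,0,0.12,0, 0,0,0,0.12,0]'; python3 -c "
from h import *
tool()"
```

```text
t: 16.35
ee_pos: [0.6037, 0.2272, 0.0779]
orientation: [0.0, 0.77, 0.638, 0.0]
wrist_force: [-5.3, -1.6, 12.8]
grip_width: 0.0178
finger_force: 30.0
t 16.35 tcp [0.6037 0.2272 0.0779] tool y deg -10.71 F [-5.3 -1.6 12.8] w 0.0178
```

```bash
python3 -m creep '[0,0,0,0.04,0, 0,0,0,0.08,0, 0,0,0,0.12,0, 0,0,0,0.12,0, 0,0,0,0.12,0, 0,0,0,0.12,0, 0,0,0,0.12,0, 0,0,0,0.12,0]'; python3 - <<'E'
from h import *
p,R=tool()
c,im,d=wrist("w6"); P,u,v=cloud(c,d); T=(P-p)@R
for a in ((.099,.114),(.12,.137)):
    q=P[(P[:,2]>a[0])&(P[:,2]<a[1])&(abs(T[:,1])<.009)&(T[:,0]>-.02)&(T[:,0]<.031)]; t=(q-p)@R
    print(len(q),np.percentile(q[:,2],[5,50,95]),np.percentile(t[:,1],[1,99]))
for n in ("scene",):
    im,d=capture(n); c=calibration(n); P,u,v=cloud(c,d)
    cv2.imwrite("pics/s6.png",cv2.resize(im[170:330,380:580],(800,640))[:600])
    T=(P-p)@R; q=P[(abs(T[:,0])<.03)&(abs(T[:,1])<.012)&(P[:,2]<.135)]; h,e=np.histogram(q[:,2],np.arange(.02,.14,.006)); print(list(zip(e.round(3),h)))
E
```

```text
t: 17.35
ee_pos: [0.6038, 0.2272, 0.0778]
orientation: [0.0, 0.77, 0.638, 0.0]
wrist_force: [-10.0, -2.5, 21.7]
grip_width: 0.0179
finger_force: 30.0
t 17.35 tcp [0.6038 0.2272 0.0778] tool y deg -10.71 F [-10.   -2.5  21.7] w 0.0179
2933 [0.10367108 0.10710963 0.10851624] [-0.00863718  0.0088752 ]
1145 [0.12213248 0.12933556 0.13047668] [-0.00888405  0.00348427]
[(np.float64(0.02), np.int64(0)), (np.float64(0.026), np.int64(0)), (np.float64(0.032), np.int64(0)), (np.float64(0.038), np.int64(1)), (np.float64(0.044), np.int64(3)), (np.float64(0.05), np.int64(8)), (np.float64(0.056), np.int64(43)), (np.float64(0.062), np.int64(76)), (np.float64(0.068), np.int64(69)), (np.float64(0.074), np.int64(42)), (np.float64(0.08), np.int64(43)), (np.float64(0.086), np.int64(42)), (np.float64(0.092), np.int64(44)), (np.float64(0.098), np.int64(38)), (np.float64(0.104), np.int64(65)), (np.float64(0.11), np.int64(24)), (np.float64(0.116), np.int64(26)), (np.float64(0.122), np.int64(44)), (np.float64(0.128), np.int64(31))]
```

View pics/s6.png

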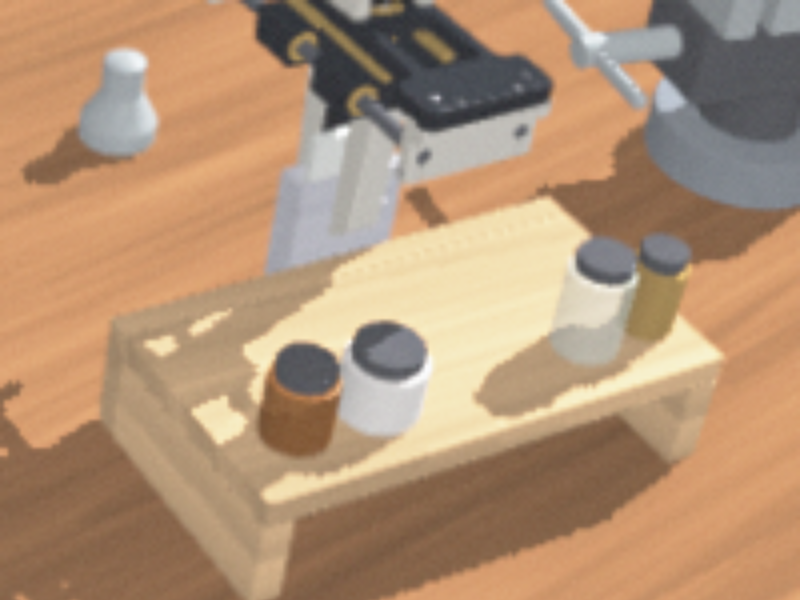

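The scene view shows the holder case at (330,220), gripped and upright against the shelf front, with the jars untouched. Three readings say it is home: pressing harder raised the force from 13 to 22 N with only 0.1 mm of travel, the case top is at 0.108 m and the tile top at 0.130 m.

```bash
python3 -c "
from h import *
tool(); print(finish_job())"
```

```text
t 17.45 tcp [0.6038 0.2273 0.0778] tool y deg -10.71 F [-8.2 -2.9 22.1] w 0.0178
the job is handed in; nothing more can be done
None
```

I handed the job in at 17.45 s: the wide tile is fully in the holder's pocket, the holder is seated behind the lip with its back to the shelf, and the arm still grips its case and presses it home with about 22 N.

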